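# Hang the dipper on the rotating utensil tree

### The job

Turn the utensil tree until its one empty arm points straight out over the pointer on the tree's base. Then hang the standing steel dipper by its hook squarely across that arm and, still holding it, bear down by feel with about 13 newtons, never more than 22, for half a second to prove that the hook is home and the hand-set arm holds; then ease off, let go and leave it hanging still there, with the arm still over the pointer and everything else left where it was.

Things in the scene. Friction and masses are not known exactly. Their poses are not given: they have to be found in the camera images.
- tree: Rotating utensil tree: fixed round black base 150 mm across, 16 mm high, steel mast with a ball on top (292 mm). Origin: centre of the base's underside, on the mast's axis; -x points to the pointer. Four level arms at 90 degree steps, tips 117 mm from the axis; three (232 mm high) carry utensils fixed to them, within 38 mm sideways of their arm, none above 250 mm. The fourth arm is empty
- pointer (a point): Outer end of the small steel bar on the base's rim, 105 mm from the axis along the base's -x, 13 mm high: the direction the empty arm must point to
- crown (a joint): Angle of the four arms about the vertical mast, rad: 0 with the empty arm over the pointer, grows anticlockwise from above, not wrapped (2 pi is over the pointer too). Turns freely all round; friction (0.3 N m, 4 N at 80 mm from the axis) holds it where it is left. Push an arm sideways to turn it
- free_arm (a point): Where the middle of the hook is to sit on the empty arm, in plan: on its centre line, 80 mm from the mast's axis; x points to the mast. Its height is nominal, NOT the bar's: the bar (10 mm wide and tall) was set by hand, its middle anywhere 208 to 240 mm above the board, unmeasured: feel for it. It gives springily, 0.25 mm per newton. Upstand at the tip (r 111 to 117 mm), 9 mm above the bar
- dipper_center (a point): Half-way up (107 mm above the underside), on the axis, of the loose steel dipper (0.16 to 0.29 kg), which stands upright on the lower tread of the step shelf; z up. Cup at the foot 52 mm across, 45 mm high; a strap 16 mm wide rises at y = -24 to -30 mm to a head plate 170 to 182 mm above the underside (30 mm in x, y from -30 to +14 mm), with the hook below and the grip tab above it
- steps: White plastic step shelf, fixed. Lower tread 40 mm high from x = -210 to -10 mm, upper tread 110 mm high from x = -10 to 150 mm, both 340 mm wide in y; origin on the board, mid-width
- jar: Bystander: closed pickle jar, 84 mm across, 125 mm high, on the upper tread; origin under its centre. Leave alone
- mug: Bystander: white mug, 82 mm across, 95 mm high, on the upper tread; origin under its centre. Leave alone
- colander: Bystander: steel colander, 210 mm across, 88 mm high, two wire handles, on the board; origin under its centre. Leave alone
- dipper_tab (a point): Centre of the dipper's black grip tab: 12 mm in y, 30 mm in x, 32 mm tall (182 to 214 mm above the underside), centred on the dipper's axis, same axes as the dipper. Pinch it across y
- dipper_hook (a point): Middle of the hook's roof, 170 mm above the underside, on the axis. The hook is a channel along the dipper's x, open downward, 14 mm wide, 30 mm long, straight for 18 mm, then flaring to 25 mm at its mouth 34 mm below the roof. On the +y side the gap between cup rim and hook mouth is open (91 mm high): move the dipper sideways, +y first, so that the arm comes in between, then lower it
Mind the look-alikes: they are no part of the job. Of the things that look like the part that bears dipper_center, the smallest one is meant.

How it is judged:
By the outcome, as a careful person would: the job done as asked, in the order asked, and still so for the second after the job is handed in, with the robot touching nothing.
It also fails if it takes over 72 s, if anything falls off the work surface, if the arm or the gripper's body presses on something with over 40 N, if the wrist force passes 120 N, or if a joint passes its speed limit or range.

### The arm

A 7-joint arm with a two-finger parallel gripper is mounted at the origin on the work surface. World frame = base frame: x ahead of the robot, y to its left, z up, the work surface at z = 0. Lengths are in m, angles in rad, forces in N, time in s.
With the tool pointing down it reaches from about 0.4 to 0.9 m from the base axis. Payload 5.5 kg.
Tool frame: the origin (TCP) lies midway between the tips of the shut fingers; the grasp point (between the pads) lies 19 mm behind it (manip.grip_depth is the distance from the TCP to the grasp point, in m); z points along the fingers, y is the line along which they close (so a half turn about z gives the same grasp; the last joint's range is limited). The gripper opens to 92 mm and grips with 3 to 60 N. Pads are 19 mm wide; open, the fingers measure 130 mm over their backs; the gripper's body (75 mm by 190 mm) begins 47 mm behind the grasp point.
Start: joints at [1.514, 0.501, -0.427, 1.55, 0.221, 1.138, -0.21], TCP at [0.204, -0.617, 0.227] pointing down, gripper open.
Joint ranges: [-2.88, 2.88], [-0.31, 2.03], [-1.54, 1.56], [0.2, 2.42], [-1.41, 4.55], [0.19, 2.02], [-2.57, 2.57]. Speed limits (rad/s): [2.57, 2.57, 3.14, 3.14, 3.14, 3.14, 3.14].

### API

Orientations are given as a unit quaternion [x, y, z, w].
In Python, from bench import manip, effector, viewer gives the robot as it stands. Calls block until the motion is done:
- manip.move_pose(position, orientation): joint-space move of the TCP to a pose.
- manip.servo_line(position, ori=None, vel=0.15): straight line of the TCP; ori=None keeps the orientation; vel is the mean speed in m/s.
- manip.movej(angles): joint-space move.
- effector.open_jaws() and effector.close(f_grip=None): open the fingers fully, or close them until they stop; f_grip is the grip in N (None keeps the last).
- manip.sleep(seconds).
- manip.solve_ik(position, orientation): joint angles nearest the present ones, or None.
- viewer.get_image(name): name is "scene" or "top"; returns the picture (384x512x3 uint8, red, green, blue); there is no depth.
- viewer.get_calibration(name): a dict with "vfov" (degrees; the focal length in pixels is half the picture's height over the tangent of half this angle, whatever the lens; pixels are square), "cx", "cy" (the principal point, pixels), "eye" and "attitude" of the camera in the world. Camera axes: x right, y down, z forward; pixel columns grow to the right and rows downward; lengths in m; the calibration is good to about 2 mm. A picture is of the moment at which its call begins. get_calibration takes no time and is no camera call.
A pose or a line that the arm cannot do raises manip.PlanningError and nothing moves.
- manip.hand_in(): hands the job in; it is judged then, once.
Readings, each from a call of its own:
- manip.current_clock(): time.
- manip.current_q(): joint angles.
- manip.current_joint_velocities(): joint speeds.
- manip.current_tau(): joint torques, N m.
- manip.current_tool_pos(): TCP position.
- manip.current_tcp_rot(): TCP orientation.
- manip.current_force(): force on the tool from outside, world axes, zero at the start.
- manip.current_wrist_torque(): the same for the moment, N m.
- manip.current_finger_gap(): finger opening in m.
- manip.current_gripper_force(): force on a finger pad.
Only numpy, scipy, OpenCV 4.12 (cv2) and the standard library are available. Lean on these libraries where they do the work, as an engineer would, in place of code of your own. Each camera call takes 0.05 s, during which the arm holds its last target. There are 200 camera calls.

## Working session

There is one attempt and no reset: what is moved stays moved. The work goes in short steps, each a Python script; the robot and the scene stay as the last script left them, time stands still between calls to the robot, and variables do not carry over. Pictures are saved under pics/ and viewed, at most 10 in all, crops included, and the job is handed in when it is done.

```bash
mkdir -p pics; ls; python3 - <<'E'
from bench import manip, effector, viewer
import cv2
for n in("scene","top"):
    cv2.imwrite(f"pics/{n}0.png",cv2.cvtColor(viewer.get_image(n),cv2.COLOR_RGB2BGR)); print(n,viewer.get_calibration(n))
print(manip.current_tcp_rot(),manip.current_clock(),manip.current_force())
E
```

```text
pics
scene {'vfov': 49.04438299840723, 'cx': 254.24871792058258, 'cy': 191.547747776091, 'eye': array([ 1.04532379, -0.84681281,  1.07799029]), 'attitude': array([ 0.883741  ,  0.25367578, -0.11086325, -0.37730595])}
top {'vfov': 45.6695265812659, 'cx': 261.7701491590461, 'cy': 195.01380861569424, 'eye': array([ 0.38685168, -0.05854038,  1.62340824]), 'attitude': array([ 0.70921192, -0.70305769,  0.03638639, -0.03747489])}
[ 9.87236698e-01  1.59257580e-01 -1.20686206e-04 -8.43443759e-04] 0.1 [ 0.30313971 -0.48191685  0.06392262]
```

View pics/scene0.png

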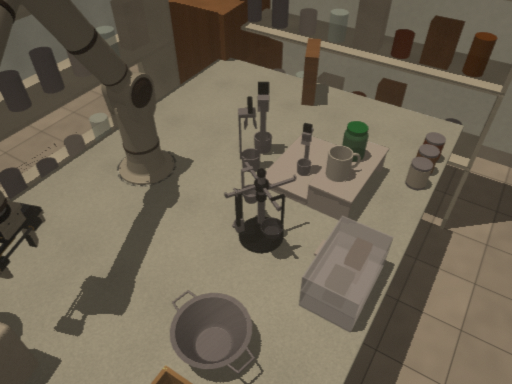

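View pics/top0.png

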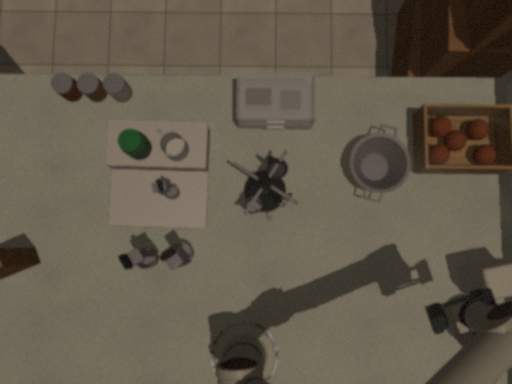

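The images show three dippers, at top-view pixels (163,187), (133,258) and (177,255). The one at (163,187) stands on the lower tread and is the smallest, so it fits the description. I'll confirm that in an enlarged crop.

```bash
cat > h.py <<'E'
import numpy as np, cv2
from scipy.spatial.transform import Rotation as R
from bench import manip, effector, viewer
def cam(n):
    c=viewer.get_calibration(n); f=192/np.tan(np.radians(c['vfov'])/2)
    return R.from_quat(c['attitude']).as_matrix(),np.array(c['eye']),f,c['cx'],c['cy']
def ray(n,uv):
    M,e,f,cx,cy=cam(n); return e,M@np.array([(uv[0]-cx)/f,(uv[1]-cy)/f,1.])
def plane(n,uv,z):
    e,d=ray(n,uv); return e+d*(z-e[2])/d[2]
def proj(n,p):
    M,e,f,cx,cy=cam(n); q=M.T@(np.array(p)-e); return np.array([cx+f*q[0]/q[2],cy+f*q[1]/q[2]])
def shot(n): return cv2.cvtColor(viewer.get_image(n),cv2.COLOR_RGB2BGR)
E
python3 - <<'E'
from h import *
a=cv2.imread('pics/top0.png');b=cv2.imread('pics/scene0.png')
# gamma brighten
g=lambda i:(255*(i/255.)**0.6).astype('uint8')
A=cv2.resize(g(a[110:240,100:300]),None,fx=4,fy=4,interpolation=cv2.INTER_CUBIC); B=cv2.resize(g(b[70:260,200:390]),(600,600),interpolation=cv2.INTER_CUBIC)
cv2.imwrite('pics/ca.png',A);cv2.imwrite('pics/cb.png',B)
print(plane('top',(265,192),.016),plane('top',(163,187),.24),plane('scene',(262,236),.016))
for uv in [(108,121),(208,122),(206,227),(109,224)]:print(uv,plane('top',uv,.11 if uv[1]<150 else .04))
E
```

```text
[ 0.56628017 -0.06668267  0.016     ] [0.5539573  0.24637122 0.24      ] [ 0.5839846  -0.07370038  0.016     ]
(108, 121) [0.79379791 0.46894421 0.11      ]
(208, 122) [0.79320557 0.12920462 0.11      ]
(206, 227) [0.43975508 0.13697744 0.04      ]
(109, 224) [0.44720332 0.4737994  0.04      ]
```

View pics/ca.png

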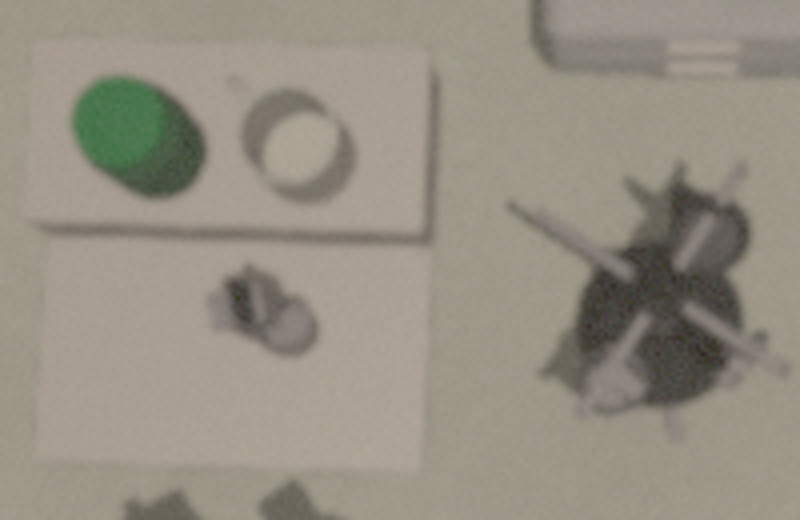

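View pics/cb.png

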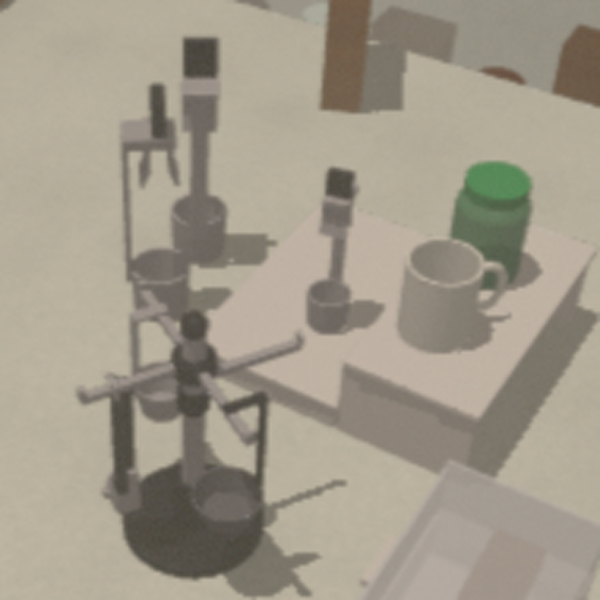

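Confirmed: the smallest dipper, with its cup at top pixel (172,191) and tab at (160,185), is the one on the lower tread. The empty tree arm has its tip at top pixel (227.5,161). The pointer is near (269,218). I'll refine these by masks and check with an overlay.

```bash
python3 - <<'E'
from h import *
a=cv2.imread('pics/top0.png');b=cv2.imread('pics/scene0.png')
print('ball',plane('scene',(261.1,172.5),.282))
# base circle from dark mask in top
m=(a.max(2)<75).astype('uint8'); m[:150]=0;m[230:]=0;m[:,:235]=0;m[:,300:]=0
m=cv2.morphologyEx(m,cv2.MORPH_CLOSE,np.ones((5,5)));m=cv2.morphologyEx(m,cv2.MORPH_OPEN,cv2.getStructuringElement(2,(13,13)))
c=max(cv2.findContours(m,0,1)[0],key=cv2.contourArea)[:,0].astype(float)
w=np.array([plane('top',p,.016)[:2] for p in c])
from scipy.optimize import least_squares
r=least_squares(lambda q:np.hypot(*(w-q).T)-.075,[.57,-.067],loss='soft_l1',f_scale=.002);print('base',r.x,np.abs(r.fun).mean())
C=r.x
# tab dark masks
for n,i,(x0,y0,x1,y1) in [('top',a,(150,175,172,197)),('scene',b,(298,120,318,138))]:
    s=i[y0:y1,x0:x1].max(2); mm=(s<90).astype('uint8'); k,l,st,ce=cv2.connectedComponentsWithStats(mm); j=1+st[1:,4].argmax()
    p=np.argwhere(l==j)[:,::-1].astype(np.float32); print(n,s.min(),st[j],ce[j]+[x0,y0],cv2.minAreaRect(p))
    np.save(f'/tmp/{n}.npy',ce[j]+[x0,y0])
for z in(.254,.238):print('tab',z,plane('top',np.load('/tmp/top.npy'),z),plane('scene',np.load('/tmp/scene.npy'),z))
cupT=plane('top',(100+290/4,110+325/4),.085);cupS=plane('scene',(200+328*190/600,70+290*190/600),.085);print('cup',cupT,cupS)
P=plane('top',(268.75,218.5),.013);tip=plane('top',(227.5,161),.23);tipS=plane('scene',(200+300*190/600,70+340*190/600),.23)
print('ptr',P,np.hypot(*(P[:2]-C)),'tip',tip,tipS)
# overlay
def draw(n,i,o,f):
    i=cv2.resize((255*(i/255.)**.6).astype('uint8')[o[1]:o[3],o[0]:o[2]],None,fx=f,fy=f,interpolation=cv2.INTER_CUBIC)
    D=lambda p,c:cv2.circle(i,tuple(np.int32((proj(n,p)-o[:2]+.5)*f)),2,c,-1)
    for t in np.arange(0,6.3,.2):D([C[0]+.075*np.cos(t),C[1]+.075*np.sin(t),.016],(0,255,0))
    u=(P[:2]-C);u/=np.hypot(*u)
    D([*(C+.105*u),.013],(0,0,255));D([*C,.292],(255,0,0));D([*C,.232],(255,0,255))
    v=tip[:2]-C;v/=np.hypot(*v)
    for k in range(4):
        v=np.array([-v[1],v[0]]);D([*(C+.117*v),.232],(0,255,255));
    return i
A=draw('top',a,(210,140,310,230),4);B=draw('scene',b,(215,150,315,260),4)
H=max(A.shape[0],B.shape[0]);A,B=[cv2.copyMakeBorder(x,0,H-x.shape[0],0,0,0) for x in(A,B)]
cv2.imwrite('pics/ov.png',np.hstack([A,B]))
E
```

```text
ball [ 0.57345044 -0.06558358  0.282     ]
base [ 0.58909399 -0.07043744] 0.01213980964807814
top 20 [  3   1  19  21 257] [163.22957198 186.24124514] ((14.19999885559082, 11.100001335144043), (21.019041061401367, 16.099689483642578), 26.56505012512207)
scene 36 [ 5  3 10 11 88] [307.32954545 127.96590909] ((9.5, 8.0), (10.0, 9.0), 90.0)
tab 0.254 [0.55458494 0.24266316 0.254     ] [0.57008613 0.23812966 0.254     ]
tab 0.238 [0.55654471 0.24618239 0.238     ] [0.5608581  0.25919675 0.238     ]
cup [0.55842311 0.24780901 0.085     ] [0.55935467 0.2618786  0.085     ]
ptr [ 0.47255523 -0.08069889  0.013     ] 0.11698966113095041 tip [0.63798936 0.05131488 0.23      ] [0.64194483 0.01923273 0.23      ]
```

View pics/ov.png

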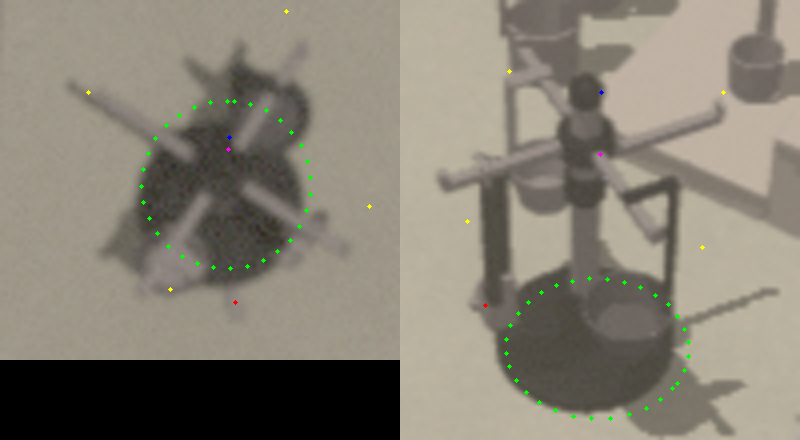

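```bash
python3 - <<'E'
from h import *
a=cv2.imread('pics/top0.png');b=cv2.imread('pics/scene0.png')
print(a[178:196,152:174].max(2));print(b[118:140,296:320].max(2))
C=np.array([.571,-.067])
for n,uv in[('tip',(228,161.2)),('inner',(256.5,179)),('opp',(296.2,202)),('oppin',(271.5,187)),('b',(285.7,151.2))]:
    p=plane('top',uv,.23)[:2];print(n,p,np.hypot(*(p-C)),np.degrees(np.arctan2(*(p-C)[::-1])))
p=plane('top',(269,219.5),.013)[:2];print('ptr',p,np.hypot(*(p-C)),np.degrees(np.arctan2(*(p-C)[::-1])))
E
```

```text
[[129 126 127 121 108 108 102  91  83  70  65  73  74  80  87  98 109 117
  123 130 126 133]
 [130 128 122 112  91  80  71  70  65  65  62  68  68  70  69  79  87 106
  117 121 130 128]
 [129 126 119  95  76  58  48  48  47  54  63  68  68  64  66  67  73  88
  109 123 129 131]
 [125 126 115  96  66  47  38  33  39  43  61  73  77  69  63  66  66  81
  102 116 126 128]
 [119 114 102  91  71  49  38  30  30  36  55  73  77  69  60  63  66  70
   89 109 122 125]
 [106 100  98  87  77  57  31  36  32  35  54  74  79  69  60  59  58  64
   77  94  99 105]
 [ 98  95  88  88  77  57  37  20  33  31  51  72  80  75  62  61  61  62
   64  71  82  81]
 [ 99  89  88  87  76  64  43  32  33  36  47  73  84  80  66  63  58  59
   56  58  68  72]
 [100  95  91  86  82  64  41  35  32  38  49  69  84  82  70  62  63  54
   57  60  73  81]
 [107  97  91  89  86  70  50  40  37  29  39  61  82  84  69  60  60  60
   65  75  84  84]
 [108 102  95  89  81  76  57  35  35  34  39  56  77  82  73  59  64  63
   75  85  91  89]
 [112 104  94  92  90  78  65  49  31  29  38  53  74  77  68  60  66  67
   
[... 2514 characters left out ...]
7 138  79  62  64  64  65  64  64  63  73 111 153 154
  153 152 145 137 145 144]
 [146 149 157 158 155 136  81  65  64  63  63  61  64  63  74 112 153 158
  157 157 155 154 152 149]
 [148 156 158 157 151 125  79  68  65  69  65  64  64  63  74 111 154 158
  158 159 157 158 157 156]]
tip [0.63737499 0.04975588] 0.13430404494835751 60.38203885378909
inner [ 0.58250473 -0.03906134] 0.030214692332896555 67.61886335544567
opp [ 0.51235677 -0.16154739] 0.11125752522375099 -121.80935133696335
oppin [ 0.55805126 -0.08548202] 0.022566679108825993 -125.0155706124211
b [ 0.67036025 -0.12882003] 0.11702211124677342 -31.889077011935175
ptr [ 0.4690315  -0.08160699] 0.10300940912371566 -171.84784012054652
```

```bash
cat >> h.py <<'E'
def tri(t,s):
    (e1,d1),(e2,d2)=ray('top',t),ray('scene',s)
    k=np.linalg.lstsq(np.c_[d1,-d2],e2-e1,rcond=None)[0]
    p,q=e1+k[0]*d1,e2+k[1]*d2; return (p+q)/2,np.linalg.norm(p-q)
E
python3 - <<'E'
from h import *
a=cv2.imread('pics/top0.png')
for n,t,s in[('tip',(228,161.2),(295,177)),('opp',(296.2,202),(226.2,195)),('b',(285.7,151.2),(278.7,209)),('tab',(160.3,185.5),(307.4,127.7)),('cup',(172.5,191.2),(303.9,161.8))]:print(n,*tri(t,s))
w=np.clip(60-a[180:191,156:164].max(2).astype(float),0,None);ys,xs=np.mgrid[180:191,156:164]
m=np.array([(w*xs).sum(),(w*ys).sum()])/w.sum();d=np.c_[xs.ravel(),ys.ravel()]-m;cov=(d*w.ravel()[:,None]).T@d
v=np.linalg.eigh(cov)[1][:,1];p,q=plane('top',m-5*v,.25),plane('top',m+5*v,.25);print(m,plane('top',m,.25),np.degrees(np.arctan2(*(q-p)[1::-1])))
print(manip.solve_ik([.55,.25,.3],manip.current_tcp_rot()))
E
```

```text
tip [0.63552653 0.047577   0.2097422 ] 0.0130628628119323
opp [ 0.5127201  -0.16002558  0.23839284] 0.002873403331092305
b [ 0.66888887 -0.12823069  0.23841246] 0.0005775186237853989
tab [0.56024711 0.2559105  0.24034712] 0.004208932261063894
cup [0.56103105 0.24831279 0.09453402] 0.008316440237043653
[159.91727273 184.99545455] [0.55879813 0.25372142 0.25      ] -164.45334812301405
[-0.14166827  0.35520156 -0.42717282  1.58491881  0.15149124  1.23427817
 -1.8462786 ]
```

```bash
cat >> h.py <<'E'
def ori(phi):
    return (R.from_euler('z',phi,degrees=True)*R.from_euler('x',180,degrees=True)).as_quat()
C=np.array([.572,-.065])
def polar(ang,r,z): a=np.radians(ang);return [C[0]+r*np.cos(a),C[1]+r*np.sin(a),z]
E
python3 - <<'E'
from h import *
for off in(0,180):
    print(off)
    for a in(58.5,80,100,120,140,160,188):
        s=manip.solve_ik(polar(a,.09,.2),ori(a+off)); print(a,None if s is None else np.round(s,2))
for p,z in[((.56,.254),.226),((.56,.254),.36)]:
    for f in(-164.5,15.5):print(f,manip.solve_ik([*p,z],ori(f)))
for f in(8,-172):print(f,manip.solve_ik(polar(188,.08,.24),ori(f)))
E
```

```text
0
58.5 [ 0.6   0.62 -0.94  1.65  0.54  1.16 -1.03]
80 [ 0.64  0.58 -0.99  1.73  0.53  1.13 -0.69]
100 [ 0.76  0.6  -1.15  1.8   0.6   1.15 -0.42]
120 [ 0.89  0.65 -1.31  1.87  0.68  1.18 -0.14]
140 [ 1.    0.66 -1.4   1.92  0.71  1.19  0.21]
160 [ 1.1   0.69 -1.47  1.96  0.74  1.21  0.57]
188 [ 1.12  0.53 -1.29  1.96  0.57  1.1   1.3 ]
180
58.5 [ 0.76  0.83 -1.3   1.64  0.83  1.32  1.91]
80 [ 0.78  0.77 -1.3   1.72  0.78  1.27  2.27]
100 [-0.92  0.57  1.14  1.85 -0.58  1.1  -2.53]
120 [-0.44  0.3   0.43  1.91 -0.15  0.97 -2.56]
140 [-0.43  0.25  0.46  1.97 -0.14  0.95 -2.18]
160 [ 0.81  0.34 -0.93  1.96  0.33  1.   -2.2 ]
188 [ 0.86  0.33 -0.88  1.96  0.3   0.99 -1.6 ]
-164.5 [ 0.36013653  0.78294349 -1.30173643  1.62820608  0.77310799  1.34090883
  0.78288335]
15.5 [ 0.31410618  0.69869912 -1.17728391  1.62942365  0.66994902  1.27544706
 -2.2867296 ]
-164.5 [ 0.35362286  0.61929613 -1.29870462  1.45332192  0.59450559  1.51127707
  0.9140607 ]
15.5 [-0.14854561  0.34107697 -0.42735594  1.46951943  0.14220566  1.36169688
 -1.88394088]
8 [ 0.89042982  0.30025653 -0.92899895  1.89708196  0.27240022  1.07708087
 -1.57927128]
-172 [ 1.13040175  0.48180889 -1.30720269  1.89211829  0.50847623  1.16535611
  1.34925384]
```

```bash
python3 - <<'E'
from h import *
a0=58.5
manip.move_pose(polar(a0,.09,.38),ori(a0))
manip.servo_line(polar(a0,.09,.30),vel=.2)
cv2.imwrite('pics/ap.png',np.hstack([cv2.resize(shot('scene')[90:290,190:390],(400,400)),cv2.resize(shot('top')[110:240,200:330],(400,400))]))
print(manip.current_clock(),manip.current_force())
E
```

```text
3.4583 [ 0.46287097 -1.08325729  0.16984943]
```

View pics/ap.png

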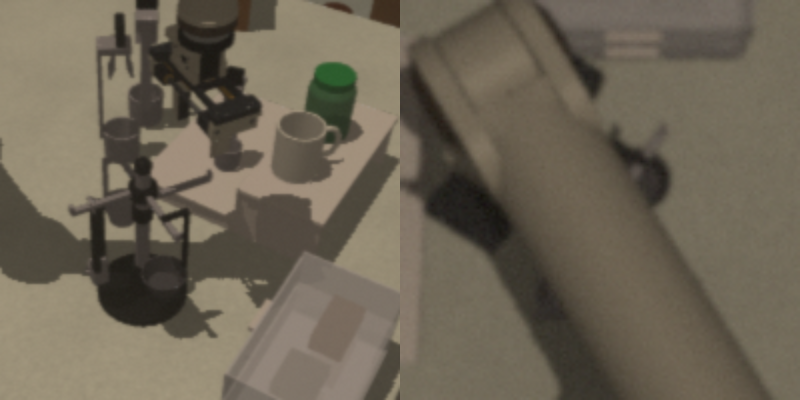

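```bash
python3 - <<'E'
from h import *
print(manip.current_tool_pos(),proj('scene',manip.current_tool_pos()),proj('scene',polar(58.5,.09,.225)),proj('scene',polar(58.5,.117,.225)),proj('top',polar(58.5,.117,.225)))
print(manip.current_tcp_rot(),ori(58.5), proj('scene',[0,0,0]))
E
```

```text
[0.61994408 0.01222258 0.30188847] [288.71946069 157.95403727] [287.05936833 177.63664099] [294.75095487 174.9963887 ] [232.92390801 162.87494461]
[8.72531032e-01 4.88556847e-01 1.30748234e-03 3.10551293e-04] [8.72496007e-01 4.88621241e-01 2.99194220e-17 5.34249721e-17] [145.73660413 166.68944811]
```

```bash
python3 - <<'E'
from h import *
a0=58.5; f0=np.array(manip.current_force())
for z in(.25,.225,.2):
    manip.servo_line(polar(a0,.09,z),vel=.12); f=np.array(manip.current_force())-f0; print(z,f.round(1))
    if np.abs(f).max()>5: raise SystemExit
effector.close(12)
print('gap',manip.current_finger_gap(),manip.current_gripper_force(),manip.current_tool_pos(),manip.current_force()-f0,manip.current_clock())
E
```

```text
0.25 [-1.1  1.4 -0.5]
0.225 [-0.6  0.8  0.3]
0.2 [-0.1  0.9  0.1]
gap 0.009744382744892055 11.993478834629059 [0.61936748 0.01157614 0.20009256] [-0.19363527  0.76343637 -0.5569506 ] 5.975
```

```bash
python3 - <<'E'
from h import *
f0=np.array(manip.current_force())
for a in np.linspace(58.5,188.2,10)[1:]:
    manip.servo_line(polar(a,.09,.2),ori(a),vel=.12); f=np.array(manip.current_force())-f0
    u=np.array([np.cos(np.radians(a)),np.sin(np.radians(a))]); print(round(a),'rad %.1f tan %.1f z %.1f'%(f[:2]@u,f[1]*u[0]-f[0]*u[1],f[2]),round(manip.current_finger_gap(),4),round(manip.current_wrist_torque()[2],2))
    if np.linalg.norm(f)>25: break
print(manip.current_clock())
E
```

```text
73 rad 0.9 tan 2.4 z 1.5 0.0102 0.08
87 rad 0.9 tan 2.9 z 0.6 0.0102 -0.01
102 rad 4.4 tan 2.5 z 0.4 0.0096 -0.06
116 rad 6.4 tan 2.6 z 1.7 0.0101 -0.06
131 rad 6.1 tan 1.2 z 0.9 0.0097 -0.03
145 rad 8.2 tan 1.3 z 2.0 0.0099 -0.0
159 rad 7.6 tan 0.6 z 1.4 0.0096 0.1
174 rad 7.8 tan 0.4 z 2.5 0.0101 0.18
188 rad 7.3 tan 0.0 z 2.3 0.0098 0.19
9.575
```

```bash
python3 - <<'E'
from h import *
effector.open_jaws()
manip.servo_line(polar(188.2,.09,.37),vel=.25)
manip.move_pose([.56,.254,.36],ori(-164.5))
t,s=shot('top'),shot('scene');cv2.imwrite('pics/t1.png',t);cv2.imwrite('pics/s1.png',s)
g=lambda i,k:cv2.resize((255*(i/255.)**.6).astype('uint8'),None,fx=k,fy=k,interpolation=cv2.INTER_CUBIC)
cv2.imwrite('pics/v1.png',np.hstack([g(t[145:245,215:315],4),g(s[150:250,210:310],4)]))
print(manip.current_clock())
E
```

```text
13.1333
```

View pics/v1.png

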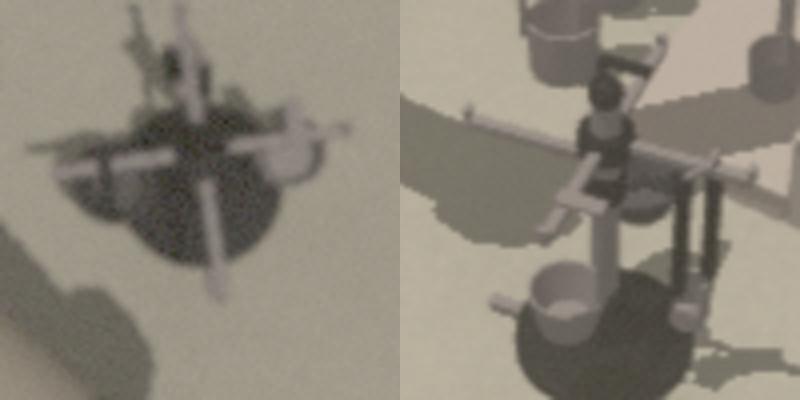

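The empty arm now points down in the top view, with its tip at about (269,219), over the pointer. In the scene view its tip is at about (227,178) and the pointer tip at (234,225.5). I'll check both numerically.

```bash
python3 - <<'E'
from h import *
T=lambda x,y:(215+x/4-.5+.5,145+y/4)
def ang(p,q,z=.232):
    d=plane('top',T(*q),z)-plane('top',T(*p),z);return np.degrees(np.arctan2(d[1],d[0]))%360
print('free',ang((205,180),(217,296)),'left+90',ang((172,155),(62,172))+90,'right-90',ang((228,147),(345,128))-90,'up+180',ang((196,120),(180,8))+180)
l,r,u=[plane('top',T(*p),.232) for p in((58,172),(348,128),(180,5))];print('C',(l+r)[:2]/2,np.hypot(*(l-r)[:2]))
S=lambda x,y:(210+x/4,150+y/4)
P=plane('scene',S(93,301),.013);print('ptr scene',P); P2=plane('top',(269,219.5),.013)
l2,r2=plane('scene',S(355,174),.237),plane('scene',S(262,42),.237);fr=plane('scene',S(67,113),.235);print(l2,r2,fr,tri(T(217,298),S(67,113)))
for c in(C,(l+r)[:2]/2,np.array([.5735,-.0656])):
    for p in(P,P2):d=p[:2]-c;print(c,np.hypot(*d),np.degrees(np.arctan2(d[1],d[0]))%360)
E
```

```text
free 186.31176335418934 left+90 189.35113391450568 right-90 189.79272797750855 up+180 188.52331168590436
C [ 0.57162222 -0.06779164] 0.22570770723960798
ptr scene [ 0.47550672 -0.08245909  0.013     ]
[ 0.68671628 -0.04258893  0.237     ] [0.55526912 0.05114354 0.237     ] [ 0.47173331 -0.09619516  0.235     ] (array([ 0.45876169, -0.07940095,  0.2160582 ]), np.float64(0.00021979141209491122))
[ 0.572 -0.065] 0.0980600452826345 190.25590288876694
[ 0.572 -0.065] 0.10429910502407175 189.16189412209857
[ 0.57162222 -0.06779164] 0.0972281997466403 188.67653301740256
[ 0.57162222 -0.06779164] 0.10351675604239986 187.6695780552469
[ 0.5735 -0.0656] 0.09943294926839713 189.7617946439906
[ 0.5735 -0.0656] 0.1056877022855277 188.71128603559026
```

```bash
python3 - <<'E'
from h import *
f0=np.array(manip.current_force()); o=ori(-164.5)
for z in(.26,.227):
    manip.servo_line([.5595,.2545,z],o,vel=.12);f=np.array(manip.current_force())-f0;print(z,f.round(1))
    if np.abs(f).max()>4: raise SystemExit
effector.close(6);print(manip.current_finger_gap(),(manip.current_force()-f0).round(1))
effector.close(45);print(manip.current_finger_gap(),(manip.current_force()-f0).round(1),manip.current_gripper_force())
manip.servo_line([.5595,.2545,.30],vel=.1);manip.sleep(.3)
print((np.mean([manip.current_force() for _ in range(10)],0)-f0).round(2),manip.current_wrist_torque(),manip.current_clock())
cv2.imwrite('pics/v2.png',np.hstack([cv2.resize(shot('scene')[80:200,250:390],(460,400)),cv2.resize(shot('top')[130:240,100:220],(340,400))]))
E
```

```text
0.26 [ 0.1 -0.7  1.7]
0.227 [1.1 0.2 1.7]
0.011738267793905383 [-0.6 -0.2  1.8]
0.011408108446096596 [-0.5 -0.6  1.1] 44.99899685382843
[-0.47 -0.53 -2.34] [ 0.13081272 -0.15135926  0.03875766] 17.15
```

View pics/v2.png

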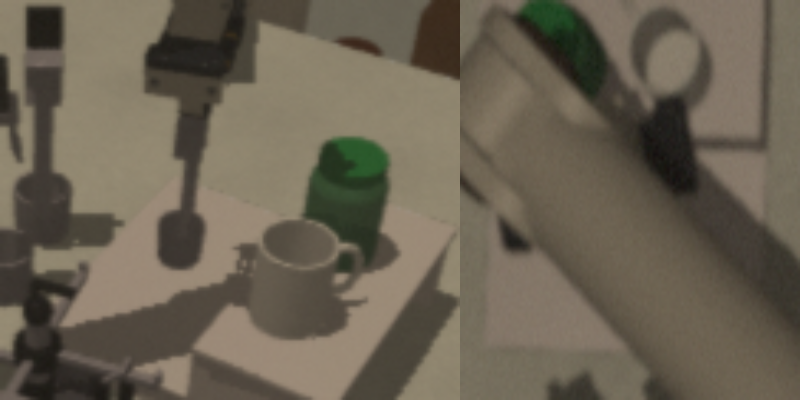

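The dipper is held upright and lifted clear, with its strap on the far side as expected. Next I carry it over and thread it onto the arm.

```bash
cat >> h.py <<'E'
PHI=-171.4
BAR=np.array([.4931,-.0763]); YD=np.array([np.cos(np.radians(PHI+90)),np.sin(np.radians(PHI+90))])
def at(off,z): return [*(BAR-off*YD),z]
def F(n=8): return np.mean([manip.current_force() for _ in range(n)],0)
E
python3 - <<'E'
from h import *
manip.servo_line([.5595,.2545,.41],vel=.2)
manip.servo_line(at(.18,.41),ori(PHI),vel=.15)
manip.servo_line(at(.18,.317),vel=.15)
manip.sleep(.2);f0=F();print(f0.round(2))
for off in(.09,.06,.04,.02,0):
    manip.servo_line(at(off,.317),vel=.1);f=F()-f0;print(off,f.round(1))
    if np.abs(f).max()>4:break
print(manip.current_clock(),manip.current_finger_gap())
cv2.imwrite('pics/v3.png',np.hstack([cv2.resize(shot('scene')[130:250,190:310],(400,400)),cv2.resize(shot('top')[145:245,215:315],(400,400))]))
E
```

```text
[ 0.44 -0.17 -1.93]
0.09 [-0.8  1.2 -0.2]
0.06 [-0.   0.2 -0.5]
0.04 [-1.6  1.1 -0.2]
0.02 [-0.8 -0.5 -0.7]
0 [-1.1  1.4 -0.6]
22.8083 0.011588383142906576
```

View pics/v3.png

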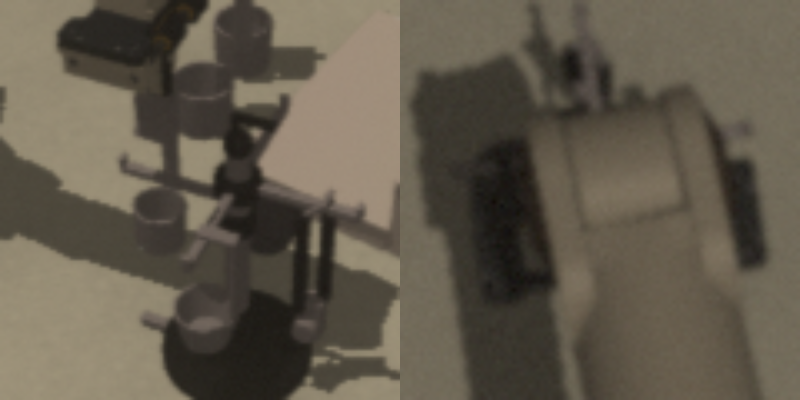

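The arm passes between the cup and the hook mouth, in front of the strap. Now I lower the dipper by feel.

```bash
cat >> h.py <<'E'
def Fa(n=5):
    o=[]
    for _ in range(n): manip.sleep(.02);o.append(manip.current_force())
    return np.mean(o,0)
E
python3 - <<'E'
from h import *
f0=Fa(8);print(f0.round(2));z=.317
for z in [.29,.275]+list(np.arange(.272,.224,-.002)):
    manip.servo_line(at(0,z),vel=.05);f=Fa(3)-f0
    if z<.28 and (abs(f[2])>2 or np.abs(f[:2]).max()>4):break
print(z,f.round(2),manip.current_tool_pos(),manip.current_clock())
np.save('f0.npy',f0)
E
```

```text
[-0.09  0.35 -2.32]
0.23199999999999998 [-0.52 -0.67  2.92] [ 0.49329747 -0.07625066  0.23223081] 30.5833
```

```bash
python3 - <<'E'
from h import *
f0=np.load('f0.npy');z=.232
while z>.226:
    f=Fa(3)-f0;
    if f[2]>=12.6:break
    z-=min(.0006,max(.0002,(13.6-f[2])*.0002)); manip.servo_line(at(0,z),vel=.02)
print(z,f.round(2))
t=manip.current_clock()
while manip.current_clock()-t<.75: print((Fa(5)-f0).round(1))
print(manip.current_clock(),manip.current_finger_gap(),manip.current_tool_pos())
E
```

```text
0.2281566258437689 [-4.27 -0.84 12.79]
[-4.1 -1.1 12.7]
[-4.2 -1.6 12. ]
[-4.  -1.2 13.1]
[-4.3 -1.5 12.6]
[-4.1 -1.1 12.5]
[-4.  -1.1 12.6]
[-3.9 -1.2 12.5]
[-3.9 -1.5 12.8]
[-4.3 -1.1 12.9]
33.4833 0.0118827671241757 [ 0.49310622 -0.07632498  0.22876995]
```

```bash
python3 - <<'E'
from h import *
f0=np.load('f0.npy');z=.2281566-.00055
manip.servo_line(at(0,z),vel=.02)
for _ in range(6):print((Fa(5)-f0).round(1)[2],end=' ')
manip.servo_line(at(0,.2305),vel=.02);print((Fa(4)-f0).round(1))
z=.2320
while z<.234:
    manip.servo_line(at(0,z),vel=.02);f=Fa(4)-f0
    if f[2]<2.6:break
    z+=.0003
print(z,f.round(2),manip.current_clock())
effector.open_jaws();manip.sleep(.2)
manip.servo_line(at(0,.27),vel=.08);manip.servo_line(at(0,.36),vel=.2)
manip.move_pose([.45,.30,.42],ori(PHI))
t,s=shot('top'),shot('scene')
g=lambda i:cv2.resize((255*(i/255.)**.6).astype('uint8'),(400,400),interpolation=cv2.INTER_CUBIC)
cv2.imwrite('pics/v4.png',np.hstack([g(t[145:245,215:315]),g(s[140:250,200:310])]))
print(manip.current_clock())
E
```

```text
13.9 13.7 13.5 13.8 13.7 13.7 [-1.2 -0.7  7. ]
0.2323 [ 1.1  -0.8   2.53] 35.225
39.4917
```

View pics/v4.png

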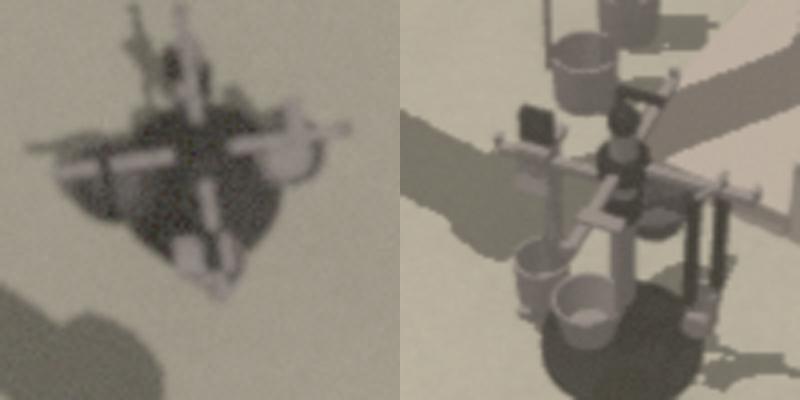

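The dipper hangs on the arm and the arm tips are at the same pixels as before. I'll check that it's still, then hand in.

```bash
python3 - <<'E'
from h import *
manip.sleep(1.5);a=shot('scene')[140:250,200:310];manip.sleep(.7);b=shot('scene')[140:250,200:310]
d=cv2.absdiff(cv2.GaussianBlur(a,(3,3),0),cv2.GaussianBlur(b,(3,3),0));print(d.max(),d.mean(),manip.current_clock())
if d.max()<40: print(manip.hand_in())
E
```

```text
8 0.40994490358126723 41.7917
the job is handed in; nothing more can be done
None
```

The job is handed in: I turned the empty arm over the pointer (about 1° off by my image measurements) and hung the smallest dipper on it. I bore down with 12.5 to 14 N for over half a second, then let go and left it hanging still at 41.8 s.

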